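# Empty and nest the dosing cups

## Task

Empty the red vial caps out of the yellow dosing cup into the steel bowl, so that all six lie in the bowl. Then stack the cups for storage: nest the yellow and the green cup, in either order, straight into the blue cup where it stands, each seated until its taper just touches all round, with a light push at most, never rammed or dropped in, so that they do not jam. Leave the two bottles and the vial standing where they are.

Things in the scene. Friction and masses are not known exactly. Their poses are not given: they have to be found in the camera images.
- blue_cup_mid (a point): blue plastic dosing cup (stays put and receives the others, about 0.12 kg, mass varies): slippery, round, 90 mm tall, upright; a straight matt collar 62 mm across rings its top 32 mm, below it the cup tapers from 55 to 42 mm at the foot; inside it tapers from 53 to 34 mm; floor 5 mm. The point is on its axis half-way up, 45 mm above the foot; z points to the mouth.
- yellow_cup_mid (a point): yellow plastic dosing cup (holds the six red caps at the start, up to 32 mm above its foot, about 0.08 kg, mass varies): slippery, round, 90 mm tall, upright; a straight matt collar 62 mm across rings its top 32 mm, below it the cup tapers from 55 to 42 mm at the foot; inside it tapers from 53 to 34 mm; floor 5 mm. The point is on its axis half-way up, 45 mm above the foot; z points to the mouth.
- green_cup_mid (a point): green plastic dosing cup (empty, about 0.08 kg, mass varies): slippery, round, 90 mm tall, upright; a straight matt collar 62 mm across rings its top 32 mm, below it the cup tapers from 55 to 42 mm at the foot; inside it tapers from 53 to 34 mm; floor 5 mm. The point is on its axis half-way up, 45 mm above the foot; z points to the mouth.
- bowl_mouth (a point): round stainless bowl, fixed to the worktop, 170 mm across its rim and 55 mm tall; the point is the centre of its mouth, level with the rim; z up. Beyond the work area an open cabinet begins 0.75 m ahead of the robot's base axis, and an open white box 156 mm tall stands at the left, about 0.63 m ahead and 0.45 m left
- cap_0_mid (a point): small slippery red plastic vial cap, a stubby disc 14 mm across and 8 mm tall, 10 g; at the start in the yellow cup. The point is its centre
- cap_1_mid (a point): small slippery red plastic vial cap, a stubby disc 14 mm across and 8 mm tall, 10 g; at the start in the yellow cup. The point is its centre
- cap_2_mid (a point): small slippery red plastic vial cap, a stubby disc 14 mm across and 8 mm tall, 10 g; at the start in the yellow cup. The point is its centre
- cap_3_mid (a point): small slippery red plastic vial cap, a stubby disc 14 mm across and 8 mm tall, 10 g; at the start in the yellow cup. The point is its centre
- cap_4_mid (a point): small slippery red plastic vial cap, a stubby disc 14 mm across and 8 mm tall, 10 g; at the start in the yellow cup. The point is its centre
- cap_5_mid (a point): small slippery red plastic vial cap, a stubby disc 14 mm across and 8 mm tall, 10 g; at the start in the yellow cup. The point is its centre
- iodine_mid (a point): bystander: brown bottle with a yellow cap, 48 mm across, 105 mm tall, standing close beside the yellow cup (axes 75 to 87 mm apart), on any side; the point is on its axis 52 mm up; leave it standing
- vial_mid (a point): bystander: small vial with a blue cap, 26 mm across, 54 mm tall, standing close beside the green cup (axes 61 to 76 mm apart), on any side; the point is on its axis 27 mm up; leave it standing
- saline_mid (a point): bystander: white bottle with a blue label and a grey cap, 63 mm across, 127 mm tall; the point is on its axis 63 mm up; leave it standing
- blue_cup: the blue cup's body; origin at the centre of the underside of its foot, z up its axis (45 mm below point blue_cup_mid). Nested and just touching, a cup stands about 43 mm higher than the one it sits in, with 11 mm between its collar and the rim below; fingers on the collar alone stay clear of that rim
- yellow_cup: the yellow cup's body; origin at the centre of the underside of its foot, z up its axis (45 mm below point yellow_cup_mid). Nested and just touching, a cup stands about 43 mm higher than the one it sits in, with 11 mm between its collar and the rim below; fingers on the collar alone stay clear of that rim
- green_cup: the green cup's body; origin at the centre of the underside of its foot, z up its axis (45 mm below point green_cup_mid). Nested and just touching, a cup stands about 43 mm higher than the one it sits in, with 11 mm between its collar and the rim below; fingers on the collar alone stay clear of that rim

How it is judged (in metres and radians):
On the way:
1. all six caps lie in the steel bowl (horizontal distance between each of cap_0_mid, cap_1_mid, cap_2_mid, cap_3_mid, cap_4_mid, cap_5_mid and bowl_mouth below 0.08 m and z of each of cap_0_mid, cap_1_mid, cap_2_mid, cap_3_mid, cap_4_mid, cap_5_mid in the frame of bowl_mouth below 0 m), for 0.2 s.
At the end, for the whole second after the job is handed in: All six caps in the bowl, below its rim. Blue cup within 40 mm of its start; the other two nested in it in either order, each 38 to 47 mm above the next lower cup, within 6 mm of its axis and 0.08 rad of its direction; all upright within 0.1 rad, at rest (all of step 1 and (((z of yellow_cup_mid in the frame of blue_cup_mid between 0.038 and 0.047 m and horizontal distance between yellow_cup_mid and blue_cup_mid below 0.006 m and angle between the z axis of yellow_cup_mid and the z axis of blue_cup_mid, either way round below 0.08 rad) and (z of green_cup_mid in the frame of yellow_cup_mid between 0.038 and 0.047 m and horizontal distance between green_cup_mid and yellow_cup_mid below 0.006 m and angle between the z axis of green_cup_mid and the z axis of yellow_cup_mid, either way round below 0.08 rad)) or ((z of green_cup_mid in the frame of blue_cup_mid between 0.038 and 0.047 m and horizontal distance between green_cup_mid and blue_cup_mid below 0.006 m and angle between the z axis of green_cup_mid and the z axis of blue_cup_mid, either way round below 0.08 rad) and (z of yellow_cup_mid in the frame of green_cup_mid between 0.038 and 0.047 m and horizontal distance between yellow_cup_mid and green_cup_mid below 0.006 m and angle between the z axis of yellow_cup_mid and the z axis of green_cup_mid, either way round below 0.08 rad))) and distance of blue_cup_mid from where it was at the start of the episode below 0.04 m and angle between each of blue_cup_mid, yellow_cup_mid, green_cup_mid's own z axis and vertical below 0.1 rad and linear speed of each of blue_cup, yellow_cup, green_cup below 0.02 m/s); the robot touches nothing.
It fails at once if two cups are rammed together: the contact forces round the taper add up to over 75 N, which takes a push of about 25 N (contact force between blue_cup and yellow_cup above 75 N or contact force between any of yellow_cup, blue_cup and green_cup above 75 N).
It fails at once if a bottle or the vial is moved more than 30 mm or tipped more than 0.3 rad (distance of any of iodine_mid, vial_mid, saline_mid from where it was at the start of the episode above 0.03 m or angle between any of iodine_mid, vial_mid, saline_mid's own z axis and vertical above 0.3 rad).
It also fails if it takes over 72 s, if anything falls off the work surface, if the arm or the gripper's body presses on something with over 40 N, if the wrist force passes 120 N, or if a joint passes its speed limit or range.

## Robot

A 6-joint arm with a two-finger parallel gripper is mounted at the origin on a cart in front of the work surface, level with it; the furniture and walls round the work are solid. World frame = base frame: x ahead of the robot, y to its left, z up, the work surface at z = 0. Lengths are in mm, angles in rad, forces in N, time in s.
With the tool pointing down it reaches from about 350 to 875 mm from the base axis. Payload 4.2 kg.
Tool frame: the origin (TCP) lies midway between the tips of the shut fingers; the grasp point (between the pads) lies 19 mm behind it; y points along the fingers, x is the direction in which the jaws open and shut, and the axes are right-handed (so a half turn about y gives the same grasp; the last joint's range is limited). The gripper opens to 85 mm and grips with 20 to 120 N. Pads are 22 mm wide; open, the fingers measure 114 mm over their backs; the gripper's body (76 mm by 85 mm) begins 54 mm behind the grasp point. The pads swing forward as they close: fully open they stand 13 mm farther back than shut.
Start: joints at [1.382, 0.385, 0.008, 0, -1.194, -0.259], TCP at [270.581, 563.369, 231.312] pointing down, gripper open.
Joint ranges: [-3.14, 3.14], [-1.21, 2.06], [-1.07, 1.41], [-3.16, 2.05], [-2.99, -0.16], [-3.1, 3.1]. Speed limits (rad/s): [2.79, 2.79, 3.14, 3.14, 3.14, 3.14].

## Interface

Orientations are given as a unit quaternion [x, y, z, w].
In Python, from bench import read_state, get_image, job_done gives the robot as it stands.
- The arm moves only by the tool play_rows, never from a script. Its argument "series" is a list of rows, each a list of 7 numbers: the shift along the tool's x, y, z in m, then the turn, a rotation vector about the tool's x, y, z in rad, then the finger opening in m, from 0 to 0.0854. In form: [[x, y, z, wx, wy, wz, claw], ...]. A call has 1 to 10 rows; each row shifts and turns the pose as measured when the row begins, along the tool's axes as they then stand; what a row does not reach is not made up. A row lasts 1/10 s, in which the tool goes at most 50 mm and 8.59 degrees, less where a joint would pass 70% of its speed; a pose out of reach is approached as far as the arm can. A call with a gripper value outside its range is refused whole. The fingers move at their own pace and stop on an object; the grip force is fixed at half the most. Time passes only in rows, so rows that do not move let the fingers close. It gives the time, the measured TCP pose, the force and the opening at its end, in the units of the state.
- read_state(): the state, without advancing time (a new reading comes with each control period).
- get_image(name): name is "scene" or "top" or "wrist"; returns a dict with "color" (480x640x3 uint8, red, green, blue), "intrinsics" (3x3 intrinsics, pixels), "origin" and "orientation" of the camera in the world. Camera axes: x right, y down, z forward; pixel columns grow to the right and rows downward; lengths in mm; the calibration is good to about 2 mm. A picture is of the moment at which its call begins. There is no depth.
- job_done(): hands the job in, once; it reports no verdict.
The state is a dict: "clock": time; "joints": joint angles; "joint_vel": joint speeds; "joint_efforts": joint torques, N m; "position": TCP position; "ee_rot": TCP orientation; "contact_force": force on the tool from outside, world axes, zero at the start; "wrist_torque": the same for the moment, N m; "gripper_width": finger opening in mm.
Only numpy, scipy, OpenCV 4.12 (cv2) and the standard library are available. Lean on these libraries where they do the work, as an engineer would, in place of code of your own. Each camera call takes 0.05 s, during which the arm holds its last target. There are 200 camera calls.

## Working session

There is one attempt and no reset: what is moved stays moved. The work goes in short steps, Python scripts to look and compute and a tool call to move; the robot and the scene stay as the last step left them, time stands still between calls to the robot, and variables do not carry over. Pictures are saved under pics/ and viewed, about 8 in all and at most 12, crops included, and the job is handed in when it is done.

Besides the shell and the picture viewer there is one more tool, called after "Emit:" by a JSON object that holds its "op" and its "data". play_rows: Moves the arm, as the interface text tells. Its arguments: {"type":"object","properties":{"series":{"type":"array","items":{"type":"array","items":{"type":"number"}}}},"required":["series"]}

```bash
mkdir -p pics; ls
python3 - <<'E'
from bench import *
import cv2
s=read_state();print(s)
for n in("scene","top"):
    d=get_image(n);cv2.imwrite(f"pics/{n}0.png",d["color"][:,:,::-1]);print(n,d["intrinsics"],d["origin"],d["orientation"])
E
```

```text
pics
{'clock': 0.0, 'joints': array([ 1.38159687e+00,  3.85561489e-01,  6.59169740e-03, -5.31180427e-04,
       -1.19397031e+00, -2.58610372e-01]), 'joint_vel': array([ 6.11917239e-04, -4.04048793e-04, -1.12276280e-03,  1.75603018e-04,
        5.63817923e-05,  9.29724915e-04]), 'joint_efforts': array([ 5.09141246e-04, -3.92291522e+01,  1.88400578e+01,  4.18611825e+00,
       -4.69834442e-03, -5.88027802e-06]), 'position': array([270.33392624, 562.85099951, 230.2004637 ]), 'ee_rot': array([ 0.37708532, -0.59813968,  0.59900997, -0.37579601]), 'contact_force': array([-0.43797326,  0.17331516, -0.31740096]), 'wrist_torque': array([-0.00761818,  0.01608792, -0.03143037]), 'gripper_width': 85.6175683263692}
scene [[597.34846455   0.         328.53314083]
 [  0.         597.34846455 237.37309799]
 [  0.           0.           1.        ]] [ -80.64329715 -649.47165365 1186.58385782] [ 0.87941798 -0.33808338  0.12199405 -0.31215557]
top [[615.79855797   0.         315.08224015]
 [  0.         615.79855797 235.62456837]
 [  0.           0.           1.        ]] [ 419.28973834   31.67578393 1363.36759387] [ 0.70987236 -0.70350843  0.02582383 -0.02214161]
```

View pics/top0.png

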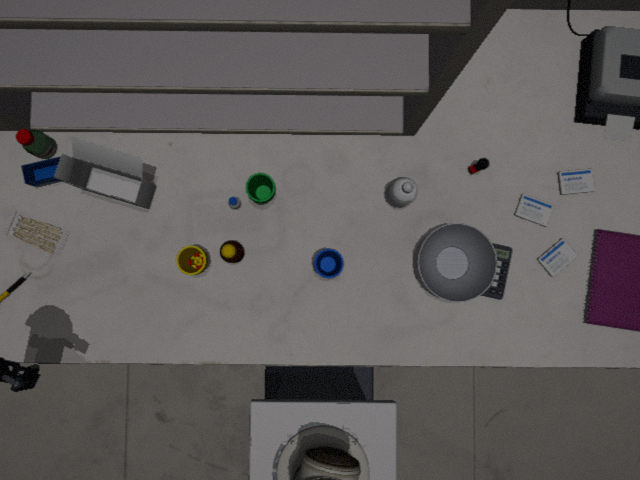

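View pics/scene0.png

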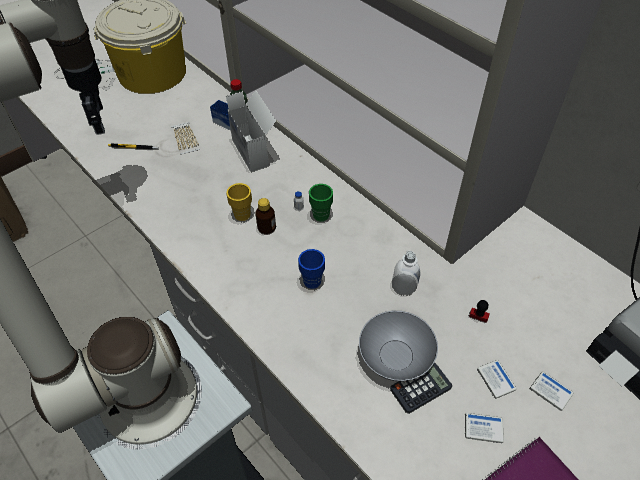

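The top view shows yellow (193,260), iodine (232,250), vial (234,202), green (261,187), blue (328,263), saline (402,192) and the bowl (457,262). The scene view agrees with this layout.

```bash
cat > h.py <<'E'
import numpy as np,cv2
from scipy.spatial.transform import Rotation as R
from scipy.optimize import least_squares
from bench import *
def cast(d,px,z):
    px=np.atleast_2d(px).astype(float);K=d["intrinsics"]
    v=np.c_[(px[:,0]-K[0,2])/K[0,0],(px[:,1]-K[1,2])/K[1,1],np.ones(len(px))]
    v=R.from_quat(d["orientation"]).apply(v);o=np.array(d["origin"])
    return o+v*((z-o[2])/v[:,2])[:,None]
def proj(d,p):
    q=R.from_quat(d["orientation"]).inv().apply(np.atleast_2d(p)-np.array(d["origin"]));K=d["intrinsics"]
    return np.c_[q[:,0]/q[:,2]*K[0,0]+K[0,2],q[:,1]/q[:,2]*K[1,1]+K[1,2]]
HUE={"yellow":(20,34),"green":(50,80),"blue":(105,125)}
def mask(d,c,smin=120,vmin=60):
    h=cv2.cvtColor(d["color"],cv2.COLOR_RGB2HSV);a,b=HUE[c]
    return cv2.inRange(h,(a,smin,vmin),(b,255,255))
def blobs(m,amin=20):
    cs,_=cv2.findContours(m,cv2.RETR_EXTERNAL,cv2.CHAIN_APPROX_NONE)
    return sorted([c[:,0,:] for c in cs if cv2.contourArea(c)>amin],key=lambda c:-cv2.contourArea(c.reshape(-1,1,2)))
def rim(d,c,z,r,free=False):
    "circle fit on plane z to the half of the contour away from the camera"
    p=cast(d,c,z)[:,:2];m=p.mean(0);u=m-np.array(d["origin"])[:2];u/=np.linalg.norm(u)
    p=p[(p-m)@u>0]
    f=(lambda q:np.hypot(*(p-q[:2]).T)-q[2]) if free else (lambda q:np.hypot(*(p-q[:2]).T)-r)
    s=least_squares(f,[*m,r] if free else m,loss="soft_l1");return s.x.round(1),np.std(s.fun).round(2)
def tool():
    s=read_state();return np.array(s["position"]),R.from_quat(s["ee_rot"]),s
E
python3 - <<'E'
from h import *
d=get_image("top");h=cv2.cvtColor(d["color"],cv2.COLOR_RGB2HSV)
for c in HUE:
    for b in blobs(mask(d,c,100,40)):
        print(c,b.mean(0).round(),cv2.contourArea(b.reshape(-1,1,2)),rim(d,b,90,31),rim(d,b,90,31,True))
for n,p in dict(yel=(193,260),iod=(232,250),vial=(234,202),sal=(403,189),bowl=(457,262)).items():
    print(n,h[p[1],p[0]])
# caps and bowl: approx
print("iod",cast(d,(230,251),105),"vial",cast(d,(233.5,201.5),54),"sal",cast(d,(404,187),127))
g=cv2.GaussianBlur(cv2.cvtColor(d["color"],cv2.COLOR_RGB2GRAY),(5,5),0)
print(cv2.HoughCircles(g[200:320,390:520],cv2.HOUGH_GRADIENT,1,50,param1=60,param2=20,minRadius=36,maxRadius=45))
print("bowl",cast(d,(457,262),55))
s=read_state();print(R.from_quat(s["ee_rot"]).as_matrix().round(3))
w=get_image("wrist");print(w["intrinsics"],R.from_quat(s["ee_rot"]).inv().apply(w["origin"]-s["position"]),(R.from_quat(s["ee_rot"]).inv()*R.from_quat(w["orientation"])).as_matrix().round(3))
E
```

```text
yellow [192. 260.] 702.5 (array([453.7, 280.6]), np.float64(0.67)) (array([453.9, 281.7,  30.1]), np.float64(0.56))
yellow [228. 251.] 153.0 (array([466.4, 186.7]), np.float64(3.45)) (array([473.3, 205.9,  13.8]), np.float64(0.48))
yellow [  3. 296.] 41.0 (array([367.1, 639.7]), np.float64(2.08)) (array([373.8, 666.2,   6. ]), np.float64(1.74))
green [260. 187.] 633.5 (array([604.7, 140.2]), np.float64(0.92)) (array([606.8, 141.6,  29. ]), np.float64(0.48))
blue [328. 263.] 653.0 (array([448.3,  -1.4]), np.float64(0.74)) (array([449.3,  -2.6,  29.8]), np.float64(0.59))
blue [ 45. 172.] 246.0 (array([618.7, 579.1]), np.float64(5.9)) (array([629.7, 599.3,  14.3]), np.float64(2.23))
blue [552. 251.] 45.5 (array([ 511.5, -459.1]), np.float64(2.0)) (array([51919. , 44941.9, 68615.5]), np.float64(1.69))
blue [537. 202.] 45.0 (array([ 548.1, -440.9]), np.float64(2.21)) (array([-113811.8,   46000.5,  123460. ]), np.float64(1.87))
blue [232. 201.] 42.0 (array([559.7, 179.2]), np.float64(2.25)) (array([577.6, 197.9,   7.5]), np.float64(0.27))
blue [575. 173.] 41.5 (array([ 615.2, -535.5]), np.float64(1.99)) (array([-76106. ,  -7557.9,  77071.4]), np.float64(1.6))
yel [ 24 255  62]
iod [ 25 238 122]
vial [109 213 102]
sal [80 14 53]
bowl [116  17 120]
iod [[471.74213326 199.05329518 105.        ]] vial [[579.80333184 200.28512502  54.        ]] sal [[ 603.6678402  -153.56802988  127.        ]]
[[[66.5 62.5 38.9]]]
bowl [[ 454.79436256 -276.97015097   55.        ]]
[[-0.433 -0.001  0.901]
 [-0.901 -0.002 -0.433]
 [ 0.002 -1.     0.   ]]
[[369.32015259   0.         316.23514167]
 [  0.         369.32015259 237.35869693]
 [  0.           0.           1.        ]] [  -0.44926949 -143.40962546   75.37254727] [[ 1.    -0.    -0.   ]
 [-0.    -0.296  0.955]
 [-0.    -0.955 -0.296]]
```

Emit:
{"op": "play_rows", "data": {"series": [[0.011,0,0.022,0,0,0,0.085],[0.022,0,0.044,0,0,0,0.085],[0.022,0,0.044,0,0,0,0.085],[0.022,0,0.044,0,0,0,0.085],[0.022,0,0.044,0,0,0,0.085],[0.022,0,0.044,0,0,0,0.085],[0.011,0,0.022,0,0,0,0.085],[0,0,0,0,0,0,0.085]]}}

```text
clock: 1.0
position: [455.2, 323.5, 228.2]
ee_rot: [0.379, -0.597, 0.598, -0.376]
contact_force: [-0.3, 0.1, 0.5]
gripper_width: 85.5
```

Run:
```python
from h import *
d=get_image("scene")
for c in HUE:
    for b in blobs(mask(d,c,100,40),100):
        print(c,b.mean(0).round(),cv2.contourArea(b.reshape(-1,1,2)),rim(d,b,90,31),rim(d,b,90,31,True))
print(read_state()["joints"].round(2))
t=get_image("top")
for dd,box in((t,(405,215,510,310)),(d,(350,300,450,400))):
    h=cv2.cvtColor(dd["color"],cv2.COLOR_RGB2GRAY);x0,y0,x1,y1=box
    m=np.zeros_like(h);m[y0:y1,x0:x1]=cv2.inRange(h,75,150)[y0:y1,x0:x1];m=cv2.morphologyEx(m,cv2.MORPH_OPEN,np.ones((3,3)))
    b=blobs(m,300)
    for k in b[:2]: print("bowl",k.mean(0),rim(dd,k,55,85,True))
```

```text
yellow [151.  69.] 2423.0 (array([597.2, 929.1]), np.float64(34.28)) (array([549.5, 850.4, 126.6]), np.float64(12.71))
yellow [240. 201.] 696.5 (array([451.2, 272.1]), np.float64(2.96)) (array([450.9, 271.3,  31.8]), np.float64(2.74))
yellow [263. 204.] 110.5 (array([465.6, 184.9]), np.float64(4.95)) (array([476.7, 203.7,  12.9]), np.float64(0.68))
green [320. 202.] 584.0 (array([603.6, 131.2]), np.float64(2.64)) (array([604.1, 131.9,  30.2]), np.float64(2.81))
blue [311. 268.] 773.5 (array([447.4, -11.7]), np.float64(1.09)) (array([447.7, -11.4,  30.5]), np.float64(1.11))
[ 0.91  0.28 -0.16  0.   -1.14  0.22]
bowl [454.8534202  263.27035831] (array([ 455.8, -301.7,   99.9]), np.float64(16.72))
bowl [451.83236994 261.28323699] (array([ 454.6, -264.1,   57.6]), np.float64(1.53))
bowl [396.93693694 344.44594595] (array([ 454.9, -282.5,   79.2]), np.float64(1.42))
```

Emit:
{"op": "play_rows", "data": {"series": [[0,0,0,0,0.14,0,0.085],[0,0,0,0,0.14,0,0.085],[0,0,0,0,0.14,0,0.085],[0,0,0,0,0.14,0,0.085],[0,0,0,0,0.14,0,0.085],[0,0,0,0,0.14,0,0.085],[0,0,0,0,0.14,0,0.085],[0,0,0,0,0.14,0,0.085],[0,0,0,0,0,0,0.085]]}}

```text
clock: 2.0
position: [446.2, 337.4, 227.0]
ee_rot: [-0.005, -0.706, 0.708, 0.007]
contact_force: [-0.6, -0.3, -0.0]
gripper_width: 85.1
```

Emit:
{"op": "play_rows", "data": {"series": [[0,0,0,0.14,0,0,0.085],[0,0,0,0.14,0,0,0.085],[0,0,0,0.14,0,0,0.085],[0,0,0,0.14,0,0,0.085],[0,0,0,0.14,0,0,0.085],[0,0,0,0.14,0,0,0.085],[0,0,0,0.14,0,0,0.085],[0,0,0,0.07,0,0,0.085],[0,0,0,0,0,0,0.085]]}}

```text
clock: 2.9
position: [441.6, 347.7, 228.6]
ee_rot: [0.009, -0.238, 0.971, -0.008]
contact_force: [0.2, -0.4, -0.8]
gripper_width: 85.0
```

```bash
cat >> h.py <<'E'
def goal(grasp,pitch,head=-90,off=19):
    "print the move: turn (tool rotvec) to heading/pitch with level jaws, then shift in the final tool axes for the grasp point"
    p,r,s=tool();a=np.radians(head);q=np.radians(pitch)
    y=np.array([np.cos(a)*np.cos(q),np.sin(a)*np.cos(q),-np.sin(q)]);x=np.cross(y,[0,0,1]);x/=np.linalg.norm(x)
    M=R.from_matrix(np.c_[x,y,np.cross(x,y)])
    print("pos",p.round(1),"turn",(r.inv()*M).as_rotvec().round(3),"shift mm",M.inv().apply(np.array(grasp)+y*off-p).round(1),"F",np.round(s["contact_force"],1),"q",s["joints"].round(2),"w",round(s["gripper_width"],1))
E
python3 - <<'E'
from h import *
goal([453.9,281.7,74],30)
w=get_image("wrist");cv2.imwrite("pics/w1.png",w["color"][:,:,::-1]);print(w["origin"])
E
```

```text
pos [441.6 347.7 228.6] turn [-0.042  0.021 -0.011] shift mm [ -12.3  153.4 -100.9] F [ 0.2 -0.4 -0.8] q [ 1.15  0.72  0.03  0.41 -1.9  -1.2 ] w 85.0
[441.53290381 439.53381098 362.47374189]
```

View pics/w1.png

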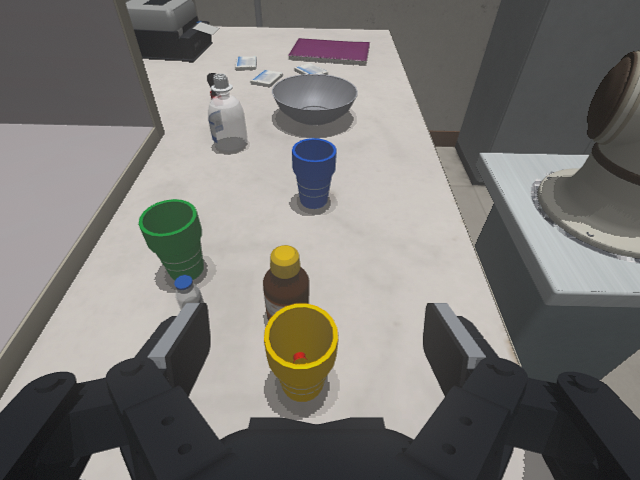

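The wrist view shows yellow ahead (rim about 265-338 by 304-375), the iodine bottle behind it, green with the vial at the left, and blue at (314,145). The approach is clear.

```bash
cat >> h.py <<'E'
def rim2(d,c,z=90,r=31,c0=None,tol=5):
    x,_=(np.array(c0,float),0) if c0 is not None else rim(d,c,z,r)
    u=x-np.array(d["origin"])[:2];u/=np.linalg.norm(u);p=cast(d,c,z)[:,:2]
    for k in range(6):
        v=p-x;s=p[(v@u>-3)&(abs(np.hypot(*v.T)-r)<tol)]
        x=least_squares(lambda q:np.hypot(*(s-q[:2]).T)-r,x,loss="soft_l1").x
    return x.round(1),len(s)
E
python3 - <<'E'
from h import *
goal([453.9,281.7,74],30)
C=dict(yellow=(454,281.5),green=(606,141),blue=(449,-2.5))
for n in("wrist","top","scene"):
    d=get_image(n)
    for c in HUE:
        for b in blobs(mask(d,c,100,40),300):
            if np.hypot(*(rim(d,b,90,31)[0]-C[c]))<40: print(n,c,rim2(d,b,90,30.5,C[c],8),rim2(d,b,90,30.5,C[c],4))
E
```

```text
pos [441.7 347.5 229.2] turn [-0.04   0.02  -0.011] shift mm [ -12.2  153.6 -101.5] F [ 0.4 -0.3  0.2] q [ 1.14  0.72  0.03  0.41 -1.9  -1.2 ] w 85.1
wrist yellow (array([454. , 278.9]), 100) (array([454. , 278.9]), 100)
wrist green (array([606.9, 138.9]), 70) (array([606.9, 138.9]), 70)
wrist blue (array([449.9,  -5.8]), 52) (array([449.9,  -5.8]), 52)
top yellow (array([453.9, 281.3]), 45) (array([453.9, 281.3]), 45)
top green (array([605.2, 140.5]), 43) (array([605.2, 140.5]), 43)
top blue (array([448.7,  -1.9]), 44) (array([448.7,  -1.9]), 44)
scene yellow (array([451.8, 272.9]), 31) (array([451.8, 272.9]), 31)
scene green (array([603.9, 132. ]), 32) (array([603.9, 132. ]), 32)
scene blue (array([447.9, -11.3]), 35) (array([447.9, -11.3]), 35)
```

Emit:
{"op": "play_rows", "data": {"series": [[-0.006,0,-0.025,-0.04,0.02,-0.01,0.085],[-0.006,0,-0.03,0,0,0,0.085],[0,0,-0.03,0,0,0,0.085],[0,0,-0.012,0,0,0,0.085],[0,0,0,0,0,0,0.085]]}}

```text
clock: 3.6
position: [456.9, 396.6, 155.4]
ee_rot: [-0.006, -0.273, 0.962, 0.001]
contact_force: [-0.0, -0.5, -0.2]
gripper_width: 85.2
```

Run:
```python
from h import *
goal([454,280.2,74],30,off=25)
C=dict(yellow=(454,280.2),green=(606,140),blue=(449,-2.5))
for n in("wrist",):
    d=get_image(n)
    for c in HUE:
        for b in blobs(mask(d,c,100,40),300):
            if np.hypot(*(rim(d,b,90,31)[0]-C[c]))<40: print(n,c,rim2(d,b,90,30.5,C[c],8))
```

```text
pos [456.9 396.6 155.4] turn [ 0.029 -0.012 -0.002] shift mm [  2.9 166.5 -12.3] F [-0.  -0.5 -0.2] q [ 1.15  0.84  0.14  0.37 -1.83 -1.25] w 85.2
wrist yellow (array([454. , 278.6]), 98)
wrist green (array([607.1, 138.8]), 70)
wrist blue (array([449.8,  -6.5]), 53)
```

Emit:
{"op": "play_rows", "data": {"series": [[0.003,0.02,-0.012,0.03,-0.012,0,0.085],[0,0.04,0,0,0,0,0.085],[0,0.04,0,0,0,0,0.085],[0,0.02,0,0,0,0,0.085],[0,0,0,0,0,0,0.085]]}}

```text
clock: 4.15
position: [456.0, 296.8, 91.8]
ee_rot: [-0.004, -0.265, 0.964, -0.003]
contact_force: [0.3, 0.7, 0.2]
gripper_width: 85.4
```

Run:
```python
from h import *
goal([454,280,74],30,off=25)
```

```text
pos [456.  296.8  91.8] turn [ 0.013 -0.006 -0.007] shift mm [ 2.  48.5 -7. ] F [0.3 0.7 0.2] q [ 1.09  0.8  -0.16  0.42 -1.58 -1.31] w 85.4
```

Emit:
{"op": "play_rows", "data": {"series": [[0.002,0.02,-0.006,0.013,-0.006,-0.007,0.085],[0,0.02,-0.001,0,0,0,0.085],[0,0.009,0,0,0,0,0.085],[0,0,0,0,0,0,0.085]]}}

```text
clock: 4.55
position: [457.3, 261.4, 66.8]
ee_rot: [-0.004, -0.265, 0.964, -0.002]
contact_force: [-0.7, 0.6, -0.6]
gripper_width: 84.9
```

Run:
```python
from h import *
goal([454,280,74],30,off=25)
w=get_image("wrist");cv2.imwrite("pics/w2.png",w["color"][:,:,::-1])
```

```text
pos [457.3 261.4  66.8] turn [ 0.012 -0.006 -0.007] shift mm [ 3.3  5.3 -3.1] F [-0.7  0.6 -0.6] q [ 1.06  0.8  -0.25  0.44 -1.49 -1.33] w 84.9
```

View pics/w2.png

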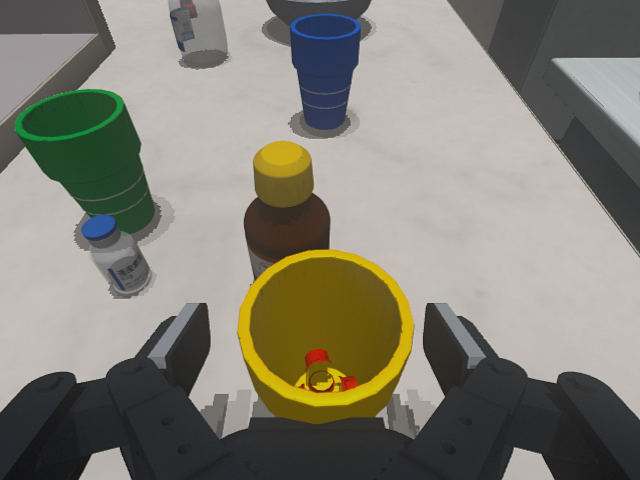

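The cup (rim 238-412) sits between the pads (210 and 425), about 3 mm off-centre to +x, so I'll correct that and close.

Emit:
{"op": "play_rows", "data": {"series": [[0.003,0.006,-0.003,0.012,-0.006,-0.007,0.085],[0,0,0,0,0,0,0.085],[0,0,0,0,0,0,0.05],[0,0,0,0,0,0,0.05],[0,0,0,0,0,0,0.05],[0,0,0,0,0,0,0.05],[0,0,0,0,0,0,0.05],[0,0,0,0,0,0,0.05]]}}

```text
clock: 5.4
position: [455.6, 262.1, 62.9]
ee_rot: [-0.001, -0.261, 0.965, -0.002]
contact_force: [0.1, 0.2, 0.6]
gripper_width: 62.0
```

Run:
```python
from h import *
goal([454,280,74],30,off=25)
```

```text
pos [455.6 262.1  62.9] turn [ 0.005 -0.002 -0.005] shift mm [1.6 3.9 0.7] F [0.1 0.2 0.6] q [ 1.06  0.81 -0.25  0.44 -1.5  -1.33] w 62.0
```

Emit:
{"op": "play_rows", "data": {"series": [[0,-0.004,0.007,0,0,0,0.05],[0,-0.01,0.017,0,0,0,0.05],[0,-0.015,0.026,0,0,0,0.05],[0,-0.015,0.026,0,0,0,0.05],[0,-0.015,0.026,0,0,0,0.05],[0,-0.012,0.02,0,0,0,0.05],[0,0,0,0,0,0,0.05]]}}

```text
clock: 6.1
position: [455.0, 262.0, 214.8]
ee_rot: [-0.002, -0.264, 0.965, -0.002]
contact_force: [0.1, 1.0, -1.3]
gripper_width: 62.1
```

Run:
```python
from h import *
goal([440,-290,210],30,off=25)
w=get_image("wrist");cv2.imwrite("pics/w3.png",w["color"][:,:,::-1])
for b in blobs(mask(w,"yellow",100,40),300): print(b.min(0),b.max(0),rim2(w,b,90+140,30.5,tol=9))
```

```text
pos [455.  262.  214.8] turn [ 0.011 -0.003 -0.005] shift mm [ 15.  505.4 271.9] F [ 0.1  1.  -1.3] q [ 1.06  0.62 -0.17  0.44 -1.73 -1.22] w 62.1
[226 240] [406 423] (array([455. , 266.9]), 209)
```

View pics/w3.png

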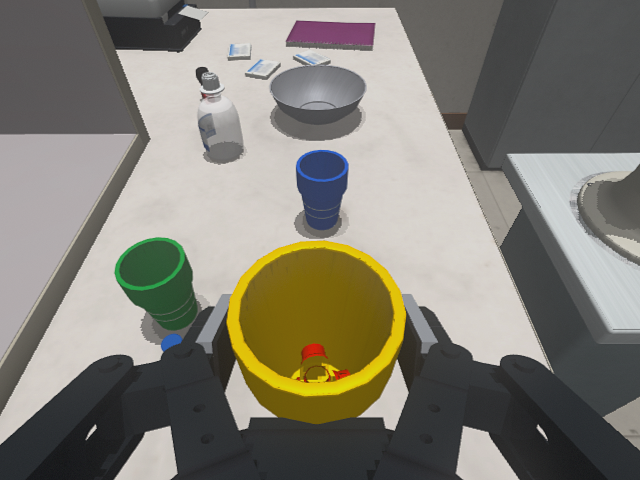

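The cup is held upright in the pads with the caps inside (rim columns 226-406), and the iodine bottle is clear below. Next is the traverse to the bowl.

Emit:
{"op": "play_rows", "data": {"series": [[0.001,0.01,0.005,0.005,0,0,0.05],[0.001,0.02,0.011,0.005,0,0,0.05],[0.001,0.03,0.016,0,0,0,0.05],[0.001,0.04,0.022,0,0,0,0.05],[0.001,0.04,0.022,0,0,0,0.05],[0.001,0.04,0.022,0,0,0,0.05],[0.001,0.04,0.022,0,0,0,0.05],[0.001,0.04,0.022,0,0,0,0.05],[0.001,0.04,0.022,0,0,0,0.05],[0.001,0.04,0.022,0,0,0,0.05]]}}

```text
clock: 7.15
position: [438.5, -142.3, 195.9]
ee_rot: [0.01, -0.254, 0.967, -0.002]
contact_force: [2.4, -1.1, -1.0]
gripper_width: 62.2
```

Run:
```python
from h import *
goal([440,-290,210],30,off=25)
```

```text
pos [ 438.5 -142.3  195.9] turn [-0.01  0.02  0.  ] shift mm [ -1.5 145.9  86.1] F [ 2.4 -1.1 -1. ] q [ 0.46  0.32 -0.91  0.98 -1.23 -1.23] w 62.2
```

Emit:
{"op": "play_rows", "data": {"series": [[0,0.035,0.02,0,0,0,0.05],[0,0.035,0.02,-0.01,0.02,0,0.05],[0,0.035,0.02,0,0,0,0.05],[0,0.02,0.012,0,0,0,0.05],[0,0,0,0,0,0,0.05]]}}

```text
clock: 7.65
position: [426.3, -297.8, 189.9]
ee_rot: [0.008, -0.26, 0.966, 0.007]
contact_force: [-0.4, -0.1, -1.8]
gripper_width: 62.2
```

Run:
```python
from h import *
goal([440,-290,140],30,off=25)
```

```text
pos [ 426.3 -297.8  189.9] turn [0.002 0.012 0.019] shift mm [-13.7  43.2 -47.1] F [-0.4 -0.1 -1.8] q [-0.04  0.3  -1.    1.43 -1.06 -1.23] w 62.2
```

Emit:
{"op": "play_rows", "data": {"series": [[-0.01,0,0,0,0.06,-0.1,0.05],[0,0,0,0,0.06,-0.1,0.05],[0,0,0,0,0.06,-0.1,0.05],[0,0,0,0,0,0,0.05]]}}

```text
clock: 8.05
position: [428.7, -297.8, 185.4]
ee_rot: [-0.035, -0.254, 0.949, 0.184]
contact_force: [-0.1, 1.2, -1.5]
gripper_width: 61.8
```

Run:
```python
from h import *
goal([435,-287,140],30,-110,off=25)
```

```text
pos [ 428.7 -297.8  185.4] turn [-0.006  0.009  0.037] shift mm [ -2.2  37.  -45.5] F [-0.1  1.2 -1.5] q [ 0.06  0.44 -0.74  0.97 -1.25 -1.17] w 61.8
```

Emit:
{"op": "play_rows", "data": {"series": [[-0.002,0.018,-0.023,0,0,0.037,0.05],[0,0.018,-0.023,0,0,0,0.05],[0,0,0,0,0,0,0.05],[0,0,0,0,-0.14,0,0.05],[0,0,0,0,-0.14,0,0.05],[0,0,0,0,-0.14,0,0.05],[0,0,0,0,-0.14,0,0.05],[0,0,0,0,-0.14,0,0.05],[0,0,0,0,-0.14,0,0.05],[0,0,0,0,0,0,0.05]]}}

```text
clock: 9.05
position: [421.9, -301.1, 129.9]
ee_rot: [0.375, -0.296, 0.878, 0.035]
contact_force: [-0.1, -0.2, -1.0]
gripper_width: 61.9
```

Run:
```python
from h import *
goal([435,-287,140],30,-110,off=25)
```

```text
pos [ 421.9 -301.1  129.9] turn [-0.015  0.904 -0.011] shift mm [-7.5  4.6 -0.2] F [-0.1 -0.2 -1. ] q [ 0.03  0.5  -0.85  1.1  -1.15 -0.45] w 61.9
```

Emit:
{"op": "play_rows", "data": {"series": [[0,0,0,0,-0.14,0,0.05],[0,0,0,0,-0.14,0,0.05],[0,0,0,0,-0.14,0,0.05],[0,0,0,0,-0.14,0,0.05],[0,0,0,0,-0.14,0,0.05],[0,0,0,0,-0.14,0,0.05],[0,0,0,0,-0.14,0,0.05],[0,0,0,0,-0.14,0,0.05],[0,0,0,0,-0.14,0,0.05],[0,0,0,0,0,0,0.05]]}}

```text
clock: 10.05
position: [419.7, -298.3, 137.3]
ee_rot: [0.826, -0.253, 0.481, -0.151]
contact_force: [-0.4, 0.5, -1.2]
gripper_width: 61.8
```

Emit:
{"op": "play_rows", "data": {"series": [[0,0,0,0,-0.14,0,0.05],[0,0,0,0,-0.14,0,0.05],[0,0,0,0,-0.14,0,0.05],[0,0,0,0,-0.14,0,0.05],[0,0,0,0,0,0,0.05],[0,0,0,0,0,0,0.05],[0,0,0,0,0,0,0.05]]}}

```text
clock: 10.75
position: [418.8, -297.4, 140.8]
ee_rot: [0.925, -0.2, 0.242, -0.213]
contact_force: [-0.0, 0.2, -0.6]
gripper_width: 61.8
```

Run:
```python
from h import *
goal([435,-287,140],30,-110,off=25)
for n,(x0,y0,x1,y1) in dict(top=(400,200,520,320),scene=(310,270,470,420)).items():
    d=get_image(n);c=cv2.resize(d["color"][y0:y1,x0:x1,::-1],None,fx=3,fy=3);cv2.imwrite(f"pics/p_{n}.png",c)
a=cv2.imread("pics/p_top.png");b=cv2.imread("pics/p_scene.png");H=450
cv2.imwrite("pics/p.png",np.hstack([cv2.resize(a,(390,390)),cv2.resize(b,(410,390))]))
```

```text
pos [ 418.8 -297.4  140.8] turn [-0.046  2.731  0.004] shift mm [-11.7  12.1  -8.4] F [-0.   0.2 -0.6] q [ 0.04  0.47 -0.86  1.11 -1.15  1.39] w 61.8
```

View pics/p.png

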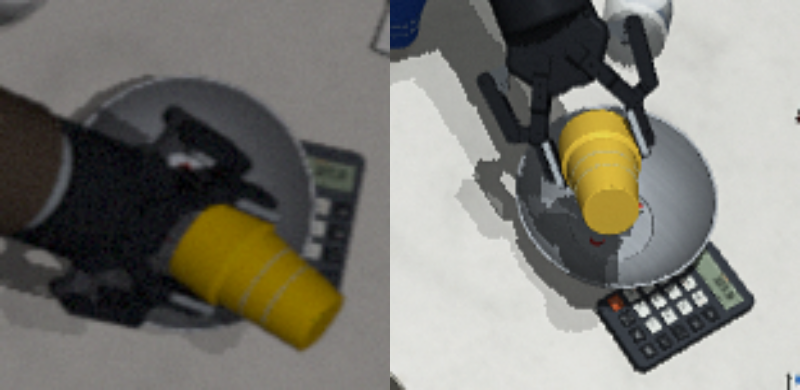

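Red caps are visible in the bowl under the tilted cup. I'll tilt a little more, wait, then roll back and count them.

Emit:
{"op": "play_rows", "data": {"series": [[0,0,0,0,-0.14,0,0.05],[0,0,0,0,-0.14,0,0.05],[0,0,0,0,-0.1,0,0.05],[0,0,0,0,0.08,0,0.05],[0,0,0,0,-0.08,0,0.05],[0,0,0,0,0,0,0.05],[0,0,0,0,0,0,0.05],[0,0,0,0,0,0,0.05]]}}

```text
clock: 11.65
position: [418.6, -297.5, 140.7]
ee_rot: [0.954, -0.156, 0.061, -0.247]
contact_force: [0.3, 0.0, -0.4]
gripper_width: 61.8
```

Emit:
{"op": "play_rows", "data": {"series": [[0,0,0,0,0.14,0,0.05],[0,0,0,0,0.14,0,0.05],[0,0,0,0,0.14,0,0.05],[0,0,0,0,0.14,0,0.05],[0,0,0,0,0.14,0,0.05],[0,0,0,0,0.14,0,0.05],[0,0,0,0,0.14,0,0.05],[0,0,0,0,0.14,0,0.05],[0,0,0,0,0.14,0,0.05],[0,0,0,0,0.14,0,0.05]]}}

```text
clock: 12.65
position: [418.7, -297.6, 140.7]
ee_rot: [0.667, -0.282, 0.685, -0.078]
contact_force: [0.2, -0.0, -0.9]
gripper_width: 62.0
```

Emit:
{"op": "play_rows", "data": {"series": [[0,0,0,0,0.14,0,0.05],[0,0,0,0,0.14,0,0.05],[0,0,0,0,0.14,0,0.05],[0,0,0,0,0.14,0,0.05],[0,0,0,0,0.14,0,0.05],[0,0,0,0,0.14,0,0.05],[0,0,0,0,0.14,0,0.05],[0,0,0,0,0.14,0,0.05],[0,0,0,0,0,0,0.05]]}}

```text
clock: 13.55
position: [418.7, -297.6, 140.8]
ee_rot: [0.173, -0.278, 0.941, 0.092]
contact_force: [0.3, -0.4, -0.3]
gripper_width: 61.9
```

Run:
```python
from h import *
goal([470,-120,215],30,-100,off=25)
```

```text
pos [ 418.7 -297.6  140.8] turn [0.016 0.378 0.121] shift mm [ -19.7 -171.3  -27.7] F [ 0.3 -0.4 -0.3] q [ 0.04  0.47 -0.86  1.11 -1.15 -0.88] w 61.9
```

Emit:
{"op": "play_rows", "data": {"series": [[0,-0.02,0.03,0,0.126,0.04,0.05],[0,-0.02,0.03,0.008,0.126,0.04,0.05],[0,0,0,0.008,0.126,0.04,0.05],[0,-0.01,0.016,0,0,0,0.05],[0,0,0,0,0,0,0.05]]}}

```text
clock: 14.05
position: [442.4, -296.6, 230.5]
ee_rot: [-0.024, -0.257, 0.962, 0.084]
contact_force: [-0.4, -0.7, -0.3]
gripper_width: 62.1
```

Run:
```python
from h import *
goal([449,-3,235],30,-100,off=25)
```

```text
pos [ 442.4 -296.6  230.5] turn [-0.002 -0.002 -0.002] shift mm [  44.5 -228.7 -141.2] F [-0.4 -0.7 -0.3] q [ 0.05  0.31 -0.82  1.14 -1.19 -1.11] w 62.1
```

Emit:
{"op": "play_rows", "data": {"series": [[0.004,-0.02,-0.012,0,0,0,0.05],[0.007,-0.035,-0.022,0,0,0,0.05],[0.007,-0.035,-0.022,0,0,0,0.05],[0.007,-0.035,-0.022,0,0,0,0.05],[0.007,-0.035,-0.022,0,0,0,0.05],[0.007,-0.035,-0.022,0,0,0,0.05],[0.004,-0.018,-0.011,0,0,0,0.05],[0,0,0,0,0,0,0.05]]}}

```text
clock: 14.85
position: [440.9, -33.1, 216.7]
ee_rot: [-0.015, -0.257, 0.962, 0.086]
contact_force: [-1.2, -1.3, -1.1]
gripper_width: 62.2
```

Run:
```python
from h import *
goal([449,-3,235],30,-100,off=25)
t=get_image("top");w=get_image("wrist");s=get_image("scene")
h=cv2.cvtColor(t["color"],cv2.COLOR_RGB2HSV)
red=cv2.inRange(h,(0,120,60),(8,255,255))|cv2.inRange(h,(172,120,60),(180,255,255))
for b in blobs(red,3): print("red",b.mean(0).round(1),cv2.contourArea(b.reshape(-1,1,2)),cast(t,b.mean(0),10).round())
a=cv2.resize(t["color"][210:315,405:510,::-1],(400,400),interpolation=cv2.INTER_CUBIC);b=cv2.resize(w["color"][:,:,::-1],(400,300))
c=cv2.resize(s["color"][200:300,250:383,::-1],(400,300),interpolation=cv2.INTER_CUBIC)
cv2.imwrite("pics/q.png",np.hstack([np.vstack([a,np.zeros((200,400,3),np.uint8)]),np.vstack([b,c])]))
```

```text
pos [440.9 -33.1 216.7] turn [-0.003  0.014  0.007] shift mm [ -2.7 -11.1   0.3] F [-1.2 -1.3 -1.1] q [ 0.67  0.41 -0.62  0.61 -1.48 -1.21] w 62.2
red [ 22.8 135.9] 151.5 [[727. 676.  10.]]
red [472.4 169.1] 26.5 [[ 663. -323.   10.]]
red [456. 253.] 8.0 [[ 476. -286.   10.]]
red [439.8 257. ] 6.5 [[ 467. -250.   10.]]
```

View pics/q.png

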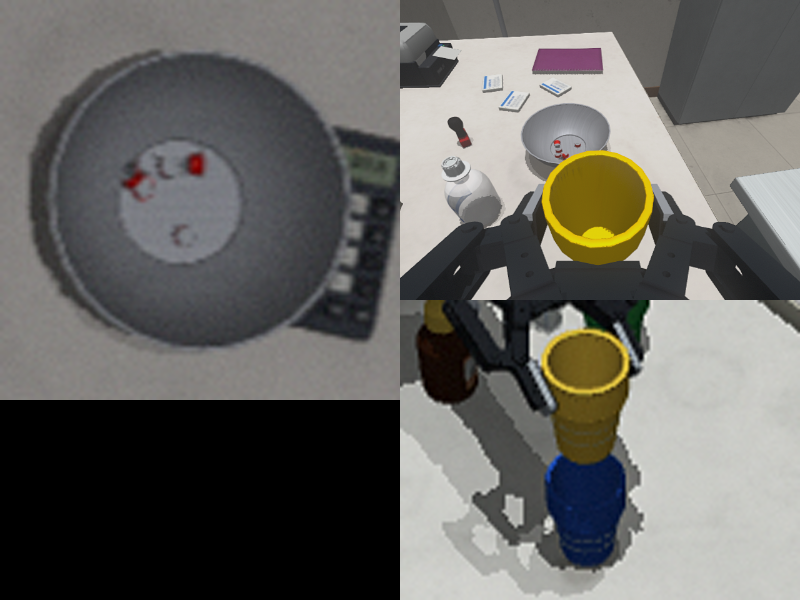

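The cup is empty and red caps sit on the bowl floor with none elsewhere on the table. The scene view shows yellow hanging upright above blue. Next I'll measure their relative alignment.

```bash
cat >> h.py <<'E'
def held(c,zr,guess,cams=("top","wrist")):
    for n in cams:
        d=get_image(n)
        for b in blobs(mask(d,c,100,40),300):
            x=rim(d,b,zr,30.5)[0]
            if np.hypot(*(x-guess))<25: print(n,c,"rim@%.0f"%zr,rim2(d,b,zr,30.5,x,9),"tcp",tool()[0].round(1))
E
python3 - <<'E'
from h import *
held("yellow",tool()[0][2]+27.1,(445,-10))
held("blue",90,(449,-3),("top","scene"))
# axis tilt: edges of yellow silhouette in scene
d=get_image("scene")
for b in blobs(mask(d,"yellow",100,40),300):
    m=b.mean(0)
    if 250<m[0]<400:
        for y in range(b[:,1].min(),b[:,1].max(),4):
            r=b[b[:,1]==y][:,0];print(y,r.min(),r.max(),(r.min()+r.max())/2)
print(proj(d,[[445,-10,154],[445,-10,244]]))
E
```

```text
top yellow rim@244 (array([442.1, -16.1]), 51) tcp [439.1 -37.  217.3]
wrist yellow rim@244 (array([442. , -21.2]), 227) tcp [439.1 -37.2 217.4]
scene blue rim@90 (array([446.8, -12.3]), 26) tcp [439.3 -37.2 217.6]
209 312 314 313.0
213 301 323 312.0
217 298 325 311.5
221 297 326 311.5
225 298 326 312.0
229 300 325 312.5
233 302 325 313.5
237 302 323 312.5
241 301 322 311.5
245 302 321 311.5
249 303 320 311.5
253 306 316 311.0
[[309.23470483 242.29524936]
 [308.30997247 215.47139757]]
```

```bash
cat >> h.py <<'E'
def tgt(tcp,pitch,head):
    q,a=np.radians(pitch),np.radians(head);goal(np.array(tcp,float),pitch,head,off=0)
E
python3 - <<'E'
from h import *
tgt([446.3,-21.4,165],30,-100)
E
```

```text
pos [439.4 -37.  217.7] turn [-0.003  0.01   0.012] shift mm [ -4.1  12.  -53.9] F [-0.5 -0.1 -1.5] q [ 0.67  0.4  -0.63  0.61 -1.48 -1.21] w 61.5
```

Emit:
{"op": "play_rows", "data": {"series": [[-0.001,0.003,-0.014,0,0.01,0.012,0.05],[-0.001,0.003,-0.014,0,0,0,0.05],[-0.001,0.003,-0.014,0,0,0,0.05],[-0.001,0.003,-0.012,0,0,0,0.05],[0,0,0,0,0,0,0.05],[0,0,0,0,0,0,0.05]]}}

```text
clock: 15.85
position: [446.4, -22.8, 161.9]
ee_rot: [-0.023, -0.256, 0.962, 0.086]
contact_force: [-0.6, -0.3, -0.4]
gripper_width: 62.0
```

Run:
```python
from h import *
tgt([446.3,-21.4,150],30,-100)
held("yellow",tool()[0][2]+27.1,(449,-3))
```

```text
pos [446.4 -22.8 161.9] turn [-0.003 -0.002  0.003] shift mm [  0.4   4.8 -11. ] F [-0.6 -0.3 -0.4] q [ 0.68  0.5  -0.65  0.61 -1.39 -1.29] w 62.0
top yellow rim@189 (array([448.8,  -2.1]), 48) tcp [446.4 -22.8 162. ]
wrist yellow rim@189 (array([449.2,  -6.8]), 225) tcp [446.4 -22.8 162.2]
```

Emit:
{"op": "play_rows", "data": {"series": [[0,0.004,-0.009,0,0,0,0.05],[0,0.005,-0.009,0,0,0,0.05],[0,0.005,-0.009,0,0,0,0.05],[0,0.004,-0.007,0,0,0,0.05],[0,0,0,0,0,0,0.05],[0,0,0,0,0,0,0.05]]}}

```text
clock: 16.55
position: [446.8, -21.3, 120.7]
ee_rot: [-0.024, -0.257, 0.962, 0.086]
contact_force: [0.4, -0.9, -0.1]
gripper_width: 62.1
```

Run:
```python
from h import *
tgt([446.3,-22,106],30,-100)
s=get_image("scene");c=cv2.resize(s["color"][200:310,240:387,::-1],(780,585),interpolation=cv2.INTER_CUBIC)
cv2.imwrite("pics/n1.png",c)
held("yellow",tool()[0][2]+27.1,(449,-3))
```

```text
pos [446.8 -21.3 120.7] turn [-0.001 -0.003  0.003] shift mm [  0.4   8.  -12.4] F [ 0.4 -0.9 -0.1] q [ 0.68  0.57 -0.67  0.63 -1.31 -1.35] w 62.1
top yellow rim@148 (array([449. ,  -0.6]), 47) tcp [446.8 -21.3 120.9]
wrist yellow rim@148 (array([449.5,  -5.5]), 226) tcp [446.9 -21.2 121.1]
```

View pics/n1.png

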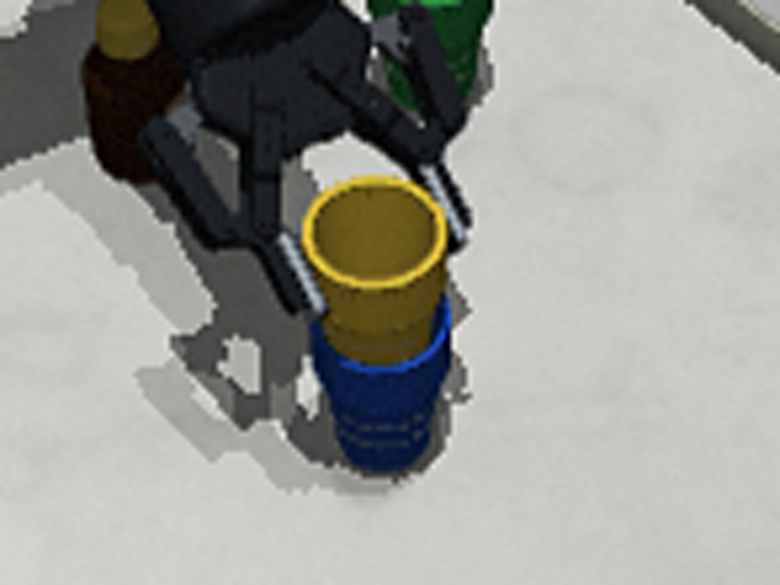

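The yellow cup has entered blue freely with no contact force. I'll seat it in small steps.

Emit:
{"op": "play_rows", "data": {"series": [[0,0.002,-0.004,0,0,0,0.05],[0,0.002,-0.003,0,0,0,0.05],[0,0.001,-0.002,0,0,0,0.05],[0,0,0,0,0,0,0.05],[0,0,0,0,0,0,0.05]]}}

```text
clock: 17.2
position: [447.1, -21.1, 110.6]
ee_rot: [-0.025, -0.258, 0.962, 0.086]
contact_force: [0.1, -1.0, -0.6]
gripper_width: 61.5
```

Emit:
{"op": "play_rows", "data": {"series": [[0,0.001,-0.0015,0,0,0,0.05],[0,0,0,0,0,0,0.05]]}}

```text
clock: 17.4
position: [447.2, -21.2, 108.7]
ee_rot: [-0.025, -0.258, 0.962, 0.086]
contact_force: [0.3, 0.1, -1.5]
gripper_width: 61.9
```

Emit:
{"op": "play_rows", "data": {"series": [[0,0.0005,-0.001,0,0,0,0.05],[0,0,0,0,0,0,0.05]]}}

```text
clock: 17.6
position: [447.2, -21.1, 107.5]
ee_rot: [-0.025, -0.258, 0.962, 0.086]
contact_force: [-0.5, -0.6, -0.7]
gripper_width: 61.7
```

Emit:
{"op": "play_rows", "data": {"series": [[0,0.0005,-0.001,0,0,0,0.05],[0,0,0,0,0,0,0.05]]}}

```text
clock: 17.8
position: [447.2, -21.0, 106.4]
ee_rot: [-0.025, -0.258, 0.962, 0.086]
contact_force: [0.4, 0.2, -1.4]
gripper_width: 62.0
```

Emit:
{"op": "play_rows", "data": {"series": [[0,0.0005,-0.001,0,0,0,0.05],[0,0,0,0,0,0,0.05]]}}

```text
clock: 18.0
position: [447.2, -21.2, 106.1]
ee_rot: [-0.025, -0.257, 0.962, 0.086]
contact_force: [-0.2, -0.1, -1.1]
gripper_width: 61.7
```

Emit:
{"op": "play_rows", "data": {"series": [[0,0.0005,-0.001,0,0,0,0.05],[0,0,0,0,0,0,0.05]]}}

```text
clock: 18.2
position: [447.2, -21.3, 106.1]
ee_rot: [-0.025, -0.256, 0.963, 0.086]
contact_force: [-0.7, 0.8, -0.2]
gripper_width: 62.0
```

Motion stopped at 106.1 mm, exactly the predicted seat height of 106, with negligible force. Releasing now.

Emit:
{"op": "play_rows", "data": {"series": [[0,0,0,0,0,0,0.07],[0,0,0,0,0,0,0.085],[0,0,0,0,0,0,0.085],[0,0,0,0,0,0,0.085],[0,0,0,0,0,0,0.085]]}}

```text
clock: 18.7
position: [447.4, -20.9, 104.9]
ee_rot: [-0.025, -0.257, 0.962, 0.085]
contact_force: [-0.0, -0.1, 0.3]
gripper_width: 85.1
```

Run:
```python
from h import *
tgt([606,140,200],90-1e-4,-90)
held("yellow",133,(449,-3),("top","wrist","scene"))
```

```text
pos [447.4 -20.9 104.9] turn [-1.046 -0.164  0.089] shift mm [-158.6  -95.1 -160.9] F [-0.  -0.1  0.3] q [ 0.68  0.59 -0.68  0.63 -1.28 -1.37] w 85.1
top yellow rim@133 (array([448.2,  -0.9]), 46) tcp [447.4 -20.9 104.9]
wrist yellow rim@133 (array([449.2,  -5.5]), 226) tcp [447.4 -20.9 105. ]
scene yellow rim@133 (array([447.3,  -9.8]), 38) tcp [447.4 -20.9 105. ]
```

Emit:
{"op": "play_rows", "data": {"series": [[0,-0.01,0,0,0,0,0.085],[0,-0.02,0,0,0,0,0.085],[0,-0.03,0,0,0,0,0.085],[0,-0.035,0.01,0,0,0,0.085],[0,-0.03,0.03,0,0,0,0.085],[0,0,0.03,0,0,0,0.085],[0,0,0,0,0,0,0.085]]}}

```text
clock: 19.55
position: [460.9, 58.2, 233.9]
ee_rot: [-0.024, -0.257, 0.962, 0.085]
contact_force: [-0.3, 0.1, -0.1]
gripper_width: 85.3
```

Run:
```python
from h import *
tgt([606.2,139.7,200],89.99,-90)
```

```text
pos [460.9  58.2 233.9] turn [-1.046 -0.161  0.091] shift mm [-145.3   33.9  -81.5] F [-0.3  0.1 -0.1] q [ 0.79  0.47 -0.43  0.52 -1.62 -1.21] w 85.3
```

Emit:
{"op": "play_rows", "data": {"series": [[0,0,0,-0.131,-0.02,0.011,0.085],[0,0,0,-0.131,-0.02,0.011,0.085],[0,0,0,-0.131,-0.02,0.011,0.085],[0,0,0,-0.131,-0.02,0.011,0.085],[0,0,0,-0.131,-0.02,0.011,0.085],[0,0,0,-0.131,-0.02,0.011,0.085],[0,0,0,-0.131,-0.02,0.011,0.085],[0,0,0,-0.131,-0.02,0.011,0.085],[0,0,0,0,0,0,0.085]]}}

```text
clock: 20.45
position: [460.8, 64.8, 232.6]
ee_rot: [-0.004, 0.722, -0.691, 0.005]
contact_force: [0.3, 0.5, 0.8]
gripper_width: 84.7
```

Emit:
{"op": "play_rows", "data": {"series": [[-0.02,0.005,-0.01,0,0,0,0.085],[-0.035,0.01,-0.02,0,0,0,0.085],[-0.035,0.01,-0.02,0,0,0,0.085],[-0.035,0.01,-0.02,0,0,0,0.085],[-0.02,0,-0.01,0,0,0,0.085],[0,0,0,0,0,0,0.085]]}}

```text
clock: 21.05
position: [608.1, 152.3, 196.1]
ee_rot: [-0.006, 0.718, -0.696, 0.002]
contact_force: [-0.6, -0.5, -0.8]
gripper_width: 84.8
```

Run:
```python
from h import *
tgt([606.2,139.7,120],89.99,-90)
held("green",90,(606,140),("wrist","scene","top"))
```

```text
pos [608.1 152.3 196.1] turn [0.033 0.011 0.005] shift mm [ 1.9 76.1 12.6] F [-0.6 -0.5 -0.8] q [ 0.49  0.41 -0.03 -0.03 -1.12 -0.46] w 84.8
wrist green rim@90 (array([607.2, 137.3]), 130) tcp [606.6 151.8 195.6]
scene green rim@90 (array([603.7, 131.7]), 32) tcp [605.6 151.1 196.3]
```

Emit:
{"op": "play_rows", "data": {"series": [[0,0.02,0.006,0.033,0.011,0.005,0.085],[0,0.03,0.006,0,0,0,0.085],[0,0.015,0,0,0,0,0.085],[0,0,0,0,0,0,0.085],[0,0,0,0,0,0,0.085]]}}

```text
clock: 21.7
position: [602.0, 137.6, 134.7]
ee_rot: [-0.001, -0.707, 0.708, -0.001]
contact_force: [-0.2, 0.5, 0.6]
gripper_width: 84.9
```

Run:
```python
from h import *
tgt([606.4,139,52],89.99,-90)
held("green",90,(606,140),("wrist",))
w=get_image("wrist");cv2.imwrite("pics/g1.png",w["color"][:,:,::-1])
```

```text
pos [602.  137.6 134.7] turn [-0.001 -0.001 -0.003] shift mm [-4.4 82.7 -1.4] F [-0.2  0.5  0.6] q [ 0.49  0.45 -0.15  0.   -0.97 -0.49] w 84.9
wrist green rim@90 (array([607.5, 137.6]), 160) tcp [602.  137.7 134.9]
```

View pics/g1.png

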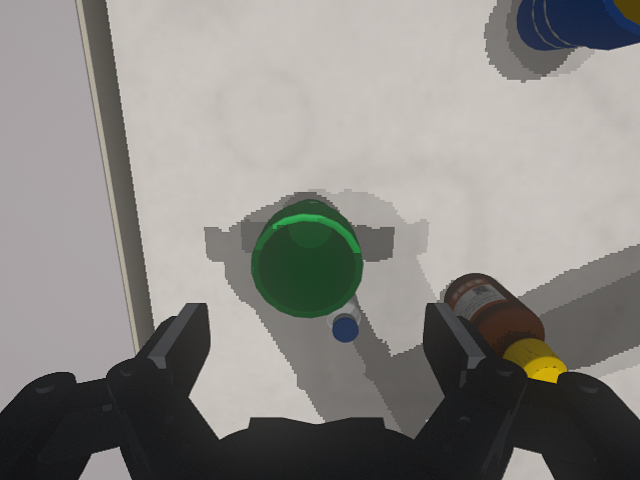

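The green cup is between the fingers at (307,265), about 5 mm off to −x. The vial at (345,325) and the iodine bottle are clear of both finger paths.

Emit:
{"op": "play_rows", "data": {"series": [[-0.005,0.02,-0.001,0,0,0,0.085],[0,0.015,0,0,0,0,0.085],[0,0,0,0,0,0,0.085],[0,0,0,0,0,0,0.085]]}}

```text
clock: 22.2
position: [610.7, 140.2, 105.8]
ee_rot: [0.005, 0.708, -0.706, 0.005]
contact_force: [0.2, -0.2, -0.3]
gripper_width: 85.0
```

Run:
```python
from h import *
tgt([606.8,139,52],89.99,-90)
held("green",90,(606,140),("wrist",))
```

```text
pos [610.7 140.2 105.8] turn [ 0.004 -0.    -0.015] shift mm [ 3.9 53.8  1.1] F [ 0.2 -0.2 -0.3] q [ 0.49  0.49 -0.16  0.   -0.9  -0.49] w 85.0
wrist green rim@90 (array([607.5, 137.8]), 183) tcp [610.6 140.2 105.9]
```

Emit:
{"op": "play_rows", "data": {"series": [[0.0025,0,0.001,0.004,0,-0.015,0.085],[0,0,0,0,0,0,0.085],[0,0.02,0,0,0,0,0.085],[0,0.02,0,0,0,0,0.085],[0,0.008,0,0,0,0,0.085],[0,0,0,0,0,0,0.085],[0,0,0,0,0,0,0.085]]}}

```text
clock: 22.95
position: [611.5, 140.5, 62.8]
ee_rot: [0.003, 0.708, -0.706, 0.003]
contact_force: [0.0, -0.1, 0.1]
gripper_width: 85.2
```

Run:
```python
from h import *
tgt([607.2,139,52],89.99,-90)
```

```text
pos [611.5 140.5  62.8] turn [ 0.003  0.001 -0.009] shift mm [ 4.3 10.8  1.5] F [ 0.  -0.1  0.1] q [ 0.48  0.54 -0.2   0.   -0.82 -0.48] w 85.2
```

Emit:
{"op": "play_rows", "data": {"series": [[0.004,0.003,0.001,0.003,0,-0.009,0.085],[0,0.003,0,0,0,0,0.085],[0,0.003,0,0,0,0,0.085],[0,0,0,0,0,0,0.085],[0,0,0,0,0,0,0.085]]}}

```text
clock: 23.45
position: [608.7, 140.1, 55.8]
ee_rot: [0.001, 0.708, -0.707, 0.002]
contact_force: [0.8, -0.5, -1.2]
gripper_width: 84.9
```

Run:
```python
from h import *
tgt([607.2,139,52],89.99,-90)
held("green",90,(606,140),("wrist",))
```

```text
pos [608.7 140.1  55.8] turn [ 0.002  0.001 -0.003] shift mm [1.5 3.8 1.1] F [ 0.8 -0.5 -1.2] q [ 0.48  0.55 -0.2  -0.   -0.81 -0.48] w 84.9
wrist green rim@90 (array([607.5, 138.2]), 243) tcp [608.6 140.1  55.8]
```

Emit:
{"op": "play_rows", "data": {"series": [[0.0012,0.004,0.001,0,0,-0.003,0.085],[0,0,0,0,0,0,0.085],[0,0,0,0,0,0,0.05],[0,0,0,0,0,0,0.05],[0,0,0,0,0,0,0.05],[0,0,0,0,0,0,0.05],[0,0,0,0,0,0,0.05],[0,0,0,0,0,0,0.05]]}}

```text
clock: 24.3
position: [607.7, 139.1, 52.0]
ee_rot: [-0.0, 0.708, -0.706, 0.001]
contact_force: [0.0, 0.5, 0.5]
gripper_width: 62.3
```

Run:
```python
from h import *
tgt([607.2,139,52],89.99,-90)
held("green",90,(606,140),("wrist",))
```

```text
pos [607.7 139.1  52. ] turn [ 0.002  0.001 -0.001] shift mm [0.5 0.  0.1] F [0.  0.5 0.5] q [ 0.48  0.55 -0.21 -0.   -0.81 -0.48] w 62.3
wrist green rim@90 (array([607.5, 135.9]), 262) tcp [607.7 139.1  52. ]
```

Emit:
{"op": "play_rows", "data": {"series": [[0,-0.01,0,0,0,0,0.05],[0,-0.025,0,0,0,0,0.05],[0,-0.03,0,0,0,0,0.05],[0,-0.03,0,0,0,0,0.05],[0,-0.03,0,0,0,0,0.05],[0,-0.025,0,0,0,0,0.05],[0,-0.01,0,0,0,0,0.05],[0,0,0,0,0,0,0.05]]}}

```text
clock: 25.15
position: [606.2, 138.0, 220.0]
ee_rot: [-0.001, 0.707, -0.707, -0.001]
contact_force: [-0.7, 0.1, -0.5]
gripper_width: 61.8
```

Run:
```python
from h import *
tgt([449.5,-3,215],89.99,-90)
```

```text
pos [606.2 138.  220. ] turn [0.001 0.001 0.002] shift mm [156.7   5.  141. ] F [-0.7  0.1 -0.5] q [ 0.48  0.39 -0.02 -0.   -1.17 -0.48] w 61.8
```

Emit:
{"op": "play_rows", "data": {"series": [[0.012,0,0.011,0,0,0,0.05],[0.024,0,0.021,0,0,0,0.05],[0.03,0,0.027,0,0,0,0.05],[0.03,0,0.027,0,0,0,0.05],[0.03,0,0.027,0,0,0,0.05],[0.02,0,0.018,0,0,0,0.05],[0.006,0,0.006,0,0,0,0.05],[0,0,0,0,0,0,0.05],[0,0,0,0,0,0,0.05]]}}

```text
clock: 26.05
position: [442.1, -4.3, 208.2]
ee_rot: [0.008, -0.706, 0.708, 0.009]
contact_force: [0.6, 0.4, -0.9]
gripper_width: 61.9
```

Run:
```python
from h import *
tgt([449.5,-3,215],89.99,-90)
held("green",tool()[0][2]+38,tool()[0][:2],("top","wrist","scene"))
held("yellow",133,(449,-3),("top","wrist","scene"))
for n in("top","scene","wrist"):
    d=get_image(n)
    cv2.imwrite(f"pics/k_{n}.png",d["color"][:,:,::-1])
a=cv2.imread("pics/k_scene.png")[150:310,220:433];b=cv2.imread("pics/k_wrist.png")
cv2.imwrite("pics/k.png",np.vstack([cv2.resize(a,(400,300)),cv2.resize(b,(400,300))]))
```

```text
pos [442.1  -4.3 208.2] turn [-0.003 -0.001  0.024] shift mm [-7.4 -6.8 -1.3] F [ 0.6  0.4 -0.9] q [ 0.36  0.1  -0.43 -0.01 -1.06 -0.35] w 61.9
wrist green rim@246 (array([442.7,  -7.3]), 261) tcp [442.5  -4.  208.2]
scene green rim@246 (array([439.6, -11.4]), 20) tcp [442.6  -3.9 208.3]
wrist yellow rim@133 (array([449.1,  -8.7]), 54) tcp [442.4  -4.  208.4]
scene yellow rim@133 (array([445.2, -12.8]), 27) tcp [442.3  -4.1 208.4]
```

View pics/k.png

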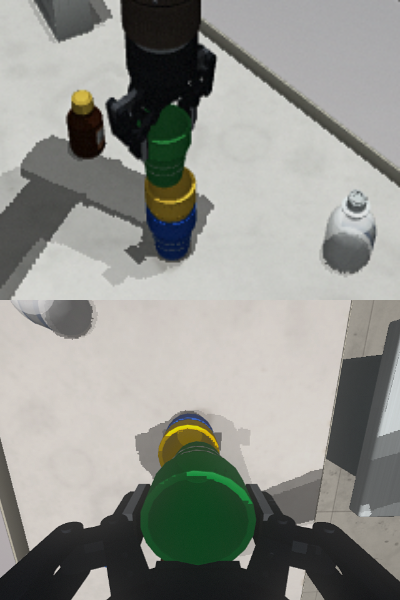

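Green hangs upright above the stack but about 6 mm short in x. I'll correct that and hover just above the yellow rim.

Emit:
{"op": "play_rows", "data": {"series": [[-0.003,0.002,-0.001,-0.003,0,0.024,0.05],[-0.003,0.004,-0.001,0,0,0,0.05],[0,0.004,0,0,0,0,0.05],[0,0.003,0,0,0,0,0.05],[0,0,0,0,0,0,0.05],[0,0,0,0,0,0,0.05]]}}

```text
clock: 27.1
position: [448.7, -1.9, 194.3]
ee_rot: [0.0, -0.707, 0.707, 0.0]
contact_force: [-0.3, -0.1, -1.4]
gripper_width: 62.1
```

Run:
```python
from h import *
tgt([449,-2.2,185],89.99,-90)
held("green",tool()[0][2]+38,tool()[0][:2],("wrist","scene"))
held("yellow",133,(449,-3),("scene",))
```

```text
pos [448.7  -1.9 194.3] turn [-0.001  0.     0.   ] shift mm [-0.3  9.3  0.3] F [-0.3 -0.1 -1.4] q [ 0.36  0.12 -0.46  0.   -1.   -0.36] w 62.1
wrist green rim@232 (array([448.6,  -5.1]), 262) tcp [448.6  -1.9 194.3]
scene green rim@232 (array([445.6,  -7.7]), 19) tcp [448.7  -1.9 194.4]
scene yellow rim@133 (array([453. ,   9.3]), 1) tcp [448.7  -1.9 194.5]
```

Emit:
{"op": "play_rows", "data": {"series": [[0,0.006,0,0,0,0,0.05],[0,0.006,0,0,0,0,0.05],[0,0.004,0,0,0,0,0.05],[0,0,0,0,0,0,0.05]]}}

```text
clock: 27.65
position: [448.6, -1.9, 177.2]
ee_rot: [-0.0, -0.707, 0.707, 0.0]
contact_force: [0.7, -0.7, -0.8]
gripper_width: 61.8
```

Emit:
{"op": "play_rows", "data": {"series": [[0,0.004,0,0,0,0,0.05],[0,0.004,0,0,0,0,0.05],[0,0,0,0,0,0,0.05]]}}

```text
clock: 27.95
position: [448.5, -2.0, 168.3]
ee_rot: [0.0, -0.707, 0.707, 0.0]
contact_force: [-0.8, -0.5, -0.4]
gripper_width: 61.8
```

Run:
```python
from h import *
tgt([449,-2.2,138],89.99,-90)
s=get_image("scene");c=cv2.resize(s["color"][190:310,240:400,::-1],(780,585),interpolation=cv2.INTER_CUBIC)
cv2.imwrite("pics/n2.png",c)
```

```text
pos [448.5  -2.  168.3] turn [-0. -0.  0.] shift mm [-0.5 30.3  0.2] F [-0.8 -0.5 -0.4] q [ 0.36  0.15 -0.5   0.   -0.93 -0.36] w 61.8
```

View pics/n2.png

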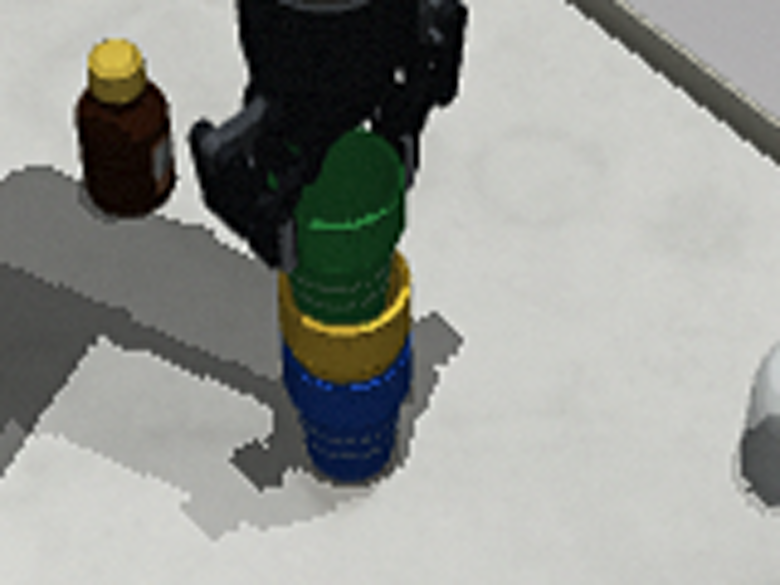

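Green is entering yellow centred, with no force. I'll continue slowly.

Emit:
{"op": "play_rows", "data": {"series": [[0,0.004,0,0,0,0,0.05],[0,0.004,0,0,0,0,0.05],[0,0.002,0,0,0,0,0.05],[0,0,0,0,0,0,0.05]]}}

```text
clock: 28.4
position: [449.0, -2.0, 158.0]
ee_rot: [-0.0, -0.707, 0.707, -0.0]
contact_force: [0.3, -0.8, -1.1]
gripper_width: 62.0
```

Emit:
{"op": "play_rows", "data": {"series": [[0,0.004,0,0,0,0,0.05],[0,0.003,0,0,0,0,0.05],[0,0.001,0,0,0,0,0.05],[0,0,0,0,0,0,0.05]]}}

```text
clock: 28.8
position: [449.0, -2.1, 149.3]
ee_rot: [-0.0, -0.707, 0.707, -0.0]
contact_force: [0.0, -0.2, -1.0]
gripper_width: 61.9
```

Emit:
{"op": "play_rows", "data": {"series": [[0,0.003,0,0,0,0,0.05],[0,0.002,0,0,0,0,0.05],[0,0,0,0,0,0,0.05]]}}

```text
clock: 29.1
position: [449.1, -2.1, 144.0]
ee_rot: [-0.0, -0.707, 0.707, -0.0]
contact_force: [-0.8, -0.7, -1.5]
gripper_width: 62.0
```

Emit:
{"op": "play_rows", "data": {"series": [[0,0.002,0,0,0,0,0.05],[0,0,0,0,0,0,0.05]]}}

```text
clock: 29.3
position: [449.1, -2.1, 141.8]
ee_rot: [-0.0, -0.707, 0.707, -0.0]
contact_force: [0.5, -1.5, -0.5]
gripper_width: 62.1
```

Emit:
{"op": "play_rows", "data": {"series": [[0,0.001,0,0,0,0,0.05],[0,0,0,0,0,0,0.05]]}}

```text
clock: 29.5
position: [449.1, -2.2, 140.8]
ee_rot: [-0.0, -0.707, 0.707, -0.001]
contact_force: [0.3, -0.8, -0.6]
gripper_width: 61.8
```

Emit:
{"op": "play_rows", "data": {"series": [[0,0.001,0,0,0,0,0.05],[0,0,0,0,0,0,0.05]]}}

```text
clock: 29.7
position: [449.2, -2.4, 139.9]
ee_rot: [-0.0, -0.707, 0.708, -0.001]
contact_force: [0.6, -0.6, -0.5]
gripper_width: 61.7
```

Emit:
{"op": "play_rows", "data": {"series": [[0,0.001,0,0,0,0,0.05],[0,0,0,0,0,0,0.05]]}}

```text
clock: 29.9
position: [449.2, -2.5, 139.0]
ee_rot: [-0.0, -0.707, 0.708, -0.001]
contact_force: [0.2, -0.7, -0.6]
gripper_width: 61.3
```

Emit:
{"op": "play_rows", "data": {"series": [[0,0.001,0,0,0,0,0.05],[0,0,0,0,0,0,0.05]]}}

```text
clock: 30.1
position: [449.3, -2.6, 138.3]
ee_rot: [-0.0, -0.706, 0.708, -0.001]
contact_force: [-0.4, -1.1, -0.5]
gripper_width: 61.8
```

Emit:
{"op": "play_rows", "data": {"series": [[0,0.001,0,0,0,0,0.05],[0,0,0,0,0,0,0.05]]}}

```text
clock: 30.3
position: [449.5, -2.8, 138.2]
ee_rot: [-0.0, -0.706, 0.708, -0.001]
contact_force: [-0.4, -0.8, -0.8]
gripper_width: 61.9
```

Emit:
{"op": "play_rows", "data": {"series": [[0,0.001,0,0,0,0,0.05],[0,0,0,0,0,0,0.05]]}}

```text
clock: 30.5
position: [449.6, -2.9, 138.1]
ee_rot: [-0.0, -0.706, 0.708, -0.001]
contact_force: [0.0, 0.1, -0.2]
gripper_width: 62.0
```

Descent stalled at 138.1 mm, where the predicted seat is 138. I'll release and retreat straight up.

Emit:
{"op": "play_rows", "data": {"series": [[0,0,0,0,0,0,0.07],[0,0,0,0,0,0,0.085],[0,0,0,0,0,0,0.085],[0,0,0,0,0,0,0.085],[0,-0.004,0,0,0,0,0.085],[0,-0.01,0,0,0,0,0.085],[0,-0.02,0,0,0,0,0.085],[0,-0.03,0,0,0,0,0.085],[0,-0.03,0,0,0,0,0.085],[0,-0.03,0,0,0,0,0.085]]}}

```text
clock: 31.5
position: [447.5, -2.6, 264.6]
ee_rot: [0.002, -0.706, 0.708, 0.001]
contact_force: [0.0, -0.1, -0.7]
gripper_width: 85.2
```

Emit:
{"op": "play_rows", "data": {"series": [[0,-0.02,-0.03,0,0,0,0.085],[0,0,-0.045,0,0,0,0.085],[0,0,-0.045,0,0,0,0.085],[0,0,-0.045,0,0,0,0.085],[0,0,-0.045,0,0,0,0.085],[0,0,-0.03,0,0,0,0.085],[0,0,0,0,0,0,0.085],[0,0,0,0,0,0,0.085]]}}

```text
clock: 32.3
position: [449.9, 246.9, 300.2]
ee_rot: [0.006, 0.71, -0.705, 0.005]
contact_force: [-0.3, -0.9, -0.7]
gripper_width: 85.0
```

Run:
```python
from h import *
print(tool()[0].round())
held("green",176,(449,-3),("top","scene","wrist"))
for n in("top","scene"):
    d=get_image(n)
    cv2.imwrite(f"pics/f_{n}.png",d["color"][:,:,::-1])
    for c in("green","yellow","blue"):
        for b in blobs(mask(d,c,100,40),100):
            if 300<b.mean(0)[0]<345: print(n,c,b.min(0),b.max(0),b.mean(0).round(1))
    if n=="scene": print(proj(d,[[449,-3,z] for z in(0,90,133,176)]).round(1))
a=cv2.imread("pics/f_scene.png")[190:300,250:397];b=cv2.imread("pics/f_top.png")[160:320,180:510]
cv2.imwrite("pics/f.png",np.hstack([cv2.resize(a,(400,300)),cv2.resize(b,(400,300))]))
```

```text
[450. 247. 300.]
top green rim@176 (array([448.3,   0.6]), 47) tcp [450.  246.5 300.2]
scene green rim@176 (array([446.9,  -9.7]), 37) tcp [450.1 245.9 300.1]
top green [313 247] [344 277] [328.3 262.2]
scene green [296 225] [323 255] [309.8 240.1]
scene yellow [297 247] [323 267] [310.1 256.9]
scene blue [298 259] [323 287] [311.2 272.3]
[[310.  279.5]
 [309.2 257. ]
 [308.7 245.4]
 [308.3 233.2]]
```

View pics/f.png

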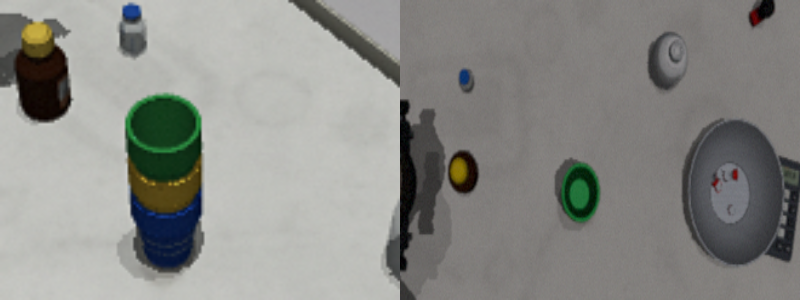

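The stack stands upright and concentric, both bottles and the vial are standing, and the caps lie in the bowl. Handing in.

```bash
python3 -c "
from bench import *
print(read_state()['joint_vel'].round(3));print(job_done())"
```

```text
[0.002 0.001 0.001 0.001 0.001 0.   ]
the job is handed in; nothing more can be done
None
```

I poured the red caps from the yellow cup into the steel bowl. I then nested the yellow cup into the blue one and the green cup into the yellow, and handed the job in at about 32 s of the 72 s allowed.

- **Seating:** The yellow cup stopped at a tool height of 106.1 mm (expected 106). The green stopped at 138.1 mm (expected 138). The measured forces stayed at noise level, below about 2 N, while seating, so nothing was rammed.
- **Last pictures:** The stack looks upright and concentric. The yellow and green rims line up to about 1.5 mm in the top view. Both bottles and the vial are standing. The gripper is open and well clear.
- **Caps:** I could not count all six one by one, because they overlap in the picture. The yellow cup was seen empty after pouring, and the only red on the worktop outside the bowl was the stamp and the red-capped bottle from the start.
- **Disagreement:** The scene camera put every cup about 9 mm off in y compared with the top camera, and the wrist camera about 2.5 to 5 mm off. I therefore aligned the cups using position differences within one camera.

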